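# Tip a gift carton onto its marked place and push it home

### The arm

A 6-joint arm with a two-finger parallel gripper is mounted at the origin on a cart in front of the work surface, level with it; the furniture and walls round the work are solid. World frame = base frame: x ahead of the robot, y to its left, z up, the work surface at z = 0. Lengths are in m, angles in degrees, forces in N, time in s.
With the tool pointing down it reaches from about 0.4 to 0.825 m from the base axis. Payload 7 kg.
Tool frame: the origin (TCP) lies at the centre of the arm's flange, where the gripper is bolted on; the fingertips stand 178 mm ahead of it and the grasp point (between the pads) lies 159 mm ahead of it (r.tips_ahead is the z of the fingertips in the tool frame, in m); z points along the fingers, y is the line along which they close (so a half turn about z gives the same grasp; the last joint's range is limited). The gripper opens to 88 mm and grips with 3 to 60 N. Pads are 19 mm wide; open, the fingers measure 130 mm over their backs; the gripper's body (78 mm by 193 mm) begins 47 mm behind the grasp point.
Start: joints at [-53.967, 20.546, 0.682, 0, -70.136, -16.507], TCP at [0.226, -0.636, 0.405] pointing down, gripper open.
Joint ranges: [-176.03, 176.03], [-82.01, 121.73], [-58.28, 71.71], [-173.87, 95.51], [-174.79, -0.11], [-173.66, 173.66]. Speed limits (degrees/s): [136.94, 136.94, 172.46, 180, 180, 180].

### API

Orientations are given as [roll, pitch, yaw] about the fixed x, y, z axes, in that order (R = Rz(yaw) Ry(pitch) Rx(roll)).
In Python, from plant import r gives the robot as it stands. The module is installed in compiled form; this text tells all that it offers.
- The arm moves only by the shell command python3 -m pendant 'ROWS' [FORCE]. ROWS is JSON, a list that holds one entry, the list of rows, each a list of 7 numbers: the shift along the tool's x, y, z in m, then the turn, a rotation vector about the tool's x, y, z in degrees, then the gripper command: -1 is shut, 1 is fully open, values between are in proportion. A call has 1 to 5 rows; each row is the pose to reach, as a shift and turn from the pose commanded when the call began, along the tool's axes at that moment; what a row does not reach only later rows make up. A row lasts 1/10 s, in which the tool goes at most 50 mm and 8.59 degrees, less where a joint would pass 70% of its speed; a pose out of reach is approached as far as the arm can. A call with a gripper value outside its range is refused whole. The fingers move at their own pace and stop on an object; FORCE is the grip in N (left out, the last holds). Time passes only in rows, so rows that repeat a pose let the fingers close. It gives the time, the measured TCP pose, the force, the opening and the grip force at its end, in the units of the state.
- r.get_state(): the state, without advancing time (a new reading comes with each control period).
- r.capture(name): name is "scene" or "top" or "wrist"; returns the picture (384x512x3 uint8, red, green, blue); there is no depth.
- r.camera_params(name): a dict with "fx", "fy", "cx", "cy" (pixels), "R" (3x3) and "t" (3): a world point X has camera coordinates R X + t. Camera axes: x right, y down, z forward; pixel columns grow to the right and rows downward; lengths in m; the calibration is good to about 2 mm. A picture is of the moment at which its call begins: read the wrist's pose just before it. camera_params takes no time and is no camera call; for the wrist camera it gives the pose at the moment of the call.
- r.close_job(): hands the job in; it is judged then, once.
The state is a dict: "time_s": time; "joints": joint angles; "qd": joint speeds; "joint_torque": joint torques, N m; "tcp_pos": TCP position; "eef_rot": TCP orientation; "contact_force": force on the tool from outside, world axes, zero at the start; "moment": the same for the moment, N m; "gripper_width": finger opening in m; "gripper_force": force on a finger pad.
Only numpy, scipy, OpenCV 4.12 (cv2) and the standard library are available. Lean on these libraries where they do the work, as an engineer would, in place of code of your own. Each camera call takes 0.05 s, during which the arm holds its last target. There are 200 camera calls.

### The job

Without gripping or lifting it, tip over the gift carton that stands on end in the middle of the dark packing board by pushing it high up, so that it falls flat inside the teal outline (not the yellow one). Then push the lying carton along the board until its end sits flush against the wooden stop bar at the far end of the teal outline. Leave the other things on the table undisturbed.

Things in the scene. Friction and masses are not known exactly. Their poses are not given: they have to be found in the camera images.
- jig: Fixed dark packing board on the table, 130 (x) x 372 (y, its long axis) x 3 mm; origin at the centre of its underside, z up. A fixed light wooden stop bar, 126 mm long, lies across it at each end, from y = 170 to 184 mm and from y = -184 to -170 mm, its top 18 mm above the table.
- zone_teal: Teal (blue-green) painted outline on the board, 100 (x) x 164 (y) mm, flat; origin at its centre, axes parallel to the board's. Its centre lies 88 mm from the board's centre along the board's y, on the +y or the -y side from start to start; its outer end meets the stop bar of that side.
- zone_yellow: Yellow outline like the teal one, on the other half of the board. Not to be used.
- carton: Loose closed gift carton, brown with cream band and dark red seals, 60 (x) x 35 (y) x 110 (z) mm, 0.12 kg; origin at the centre of its underside, z to its top. Stands on the board (3 mm up) within 8 mm of its centre, 0.08 rad of square, broad faces towards the stop bars. Pushed high it tips without sliding, falls past 0.31 rad of lean, lies 35 mm high, its top 25 to 50 mm short of the bar.
- carton_mid (a point): Centre of the carton's volume, 55 mm from its underside along its z.
- rubber_stamp: Wooden rubber stamp with a turned knob, 32 x 48 x 67 mm, loose, upright on the table beyond the board's long side (about 105 mm from the board's long centre line); origin at the centre of its underside. Leave alone.
- card_big: Blue-green display card with a pair of pink flower earrings, on an easel back, 26 x 70 x 80 mm, loose, upright on the table beyond the board's long side (about 105 mm from the board's long centre line); origin at the centre of its underside. Leave alone.
- card_reader: Black pocket card reader, 115 x 66 x 22 mm, lying to the right; origin at the centre of its underside. Leave alone.
- ink_pad: Blue tin ink pad, 57 x 87 x 17 mm, lying to the left; origin at the centre of its underside. Leave alone.
- marker_teal: White marker with a teal cap, 136 mm long, 15 mm thick, lying to the left; origin under its middle. Leave alone.
- scissors: Scissors with orange handles, 145 x 56 x 8 mm, lying to the right; origin under the middle. Leave alone.
- tape_roll_1: Yellow roll of tape, 52 mm across, 18 mm high, lying at the back; origin at the centre of its underside. Leave alone.

How it is judged:
By the outcome, as a careful person would: the job done as asked, in the order asked, and still so for the second after the job is handed in, with the robot touching nothing.
It also fails if it takes over 38 s, if anything falls off the work surface, if the arm or the gripper's body presses on something with over 40 N, if the wrist force passes 120 N, or if a joint passes its speed limit or range.

## Working session

There is one attempt and no reset: what is moved stays moved. The work goes in short steps, Python scripts to look and compute and a shell command to move; the robot and the scene stay as the last step left them, time stands still between calls to the robot, and variables do not carry over. Pictures are saved under pics/ and viewed, at most 10 in all, crops included, and the job is handed in when it is done.

```bash
mkdir -p pics; python3 - <<'E'
from plant import r
import cv2
for n in("scene","top"):
    cv2.imwrite(f"pics/{n}0.png",r.capture(n)[:,:,::-1])
    p=r.camera_params(n);print(n,p)
print(r.get_state())
E
```

```text
scene {'fx': 413.8247381468356, 'fy': 413.8247381468356, 'cx': 254.88336932390203, 'cy': 193.32630166092122, 'R': array([[ 0.69574609, -0.71790728,  0.02337743],
       [-0.2635655 , -0.28543473, -0.92144465],
       [ 0.66818455,  0.63493003, -0.38780569]]), 't': array([-0.45975672,  0.20086504,  0.92054781])}
top {'fx': 375.35891356387754, 'fy': 375.35891356387754, 'cx': 253.10442545709506, 'cy': 192.13354704312573, 'R': array([[-0.00421041, -0.99995541, -0.00845332],
       [-0.99588914,  0.00495788, -0.09044467],
       [ 0.09048255,  0.00803776, -0.9958656 ]]), 't': array([-0.03569867,  0.59986557,  1.08499756])}
{'time_s': 0.1, 'joints': array([-5.39652039e+01,  2.05874871e+01,  6.38551060e-01, -1.79100742e-02,
       -7.01371098e+01, -1.65048979e+01]), 'qd': array([-0.06643911,  0.00903038,  0.11969707,  0.05007698, -0.10704452,
       -0.04700547]), 'joint_torque': array([-7.21953729e-04, -5.84164131e+01,  2.93750381e+01,  7.01531768e+00,
        1.01910697e-02, -5.89268257e-05]), 'tcp_pos': array([ 0.22556549, -0.63600534,  0.40381029]), 'eef_rot': array([ 1.79912716e+02, -8.30392955e-03, -1.60476193e+02]), 'contact_force': array([-0.05701996, -0.66053375,  0.36499059]), 'moment': array([ 0.05429191, -0.01450856,  0.02354899]), 'gripper_force': 0.0, 'gripper_width': 0.08774362421222458}
```

View pics/top0.png

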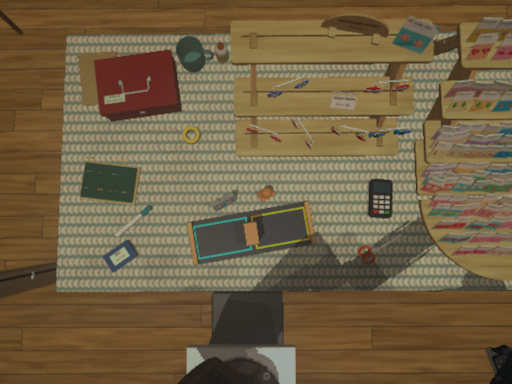

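View pics/scene0.png

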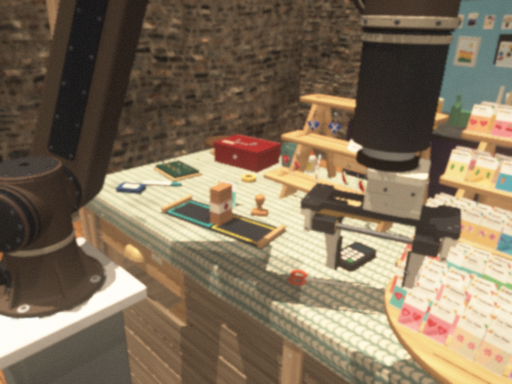

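The top view shows the board from about (192,245) to (310,220), with teal on the left (+y), yellow on the right and the carton near (251,233). The stamp is at (266,192) and the card at (224,200), both on the far side. I'll measure with masks next.

```bash
cat > h.py <<'E'
import numpy as np,cv2
from plant import r
def ray(p,uv,z):
    uv=np.atleast_2d(uv).astype(float)
    d=np.c_[(uv[:,0]-p["cx"])/p["fx"],(uv[:,1]-p["cy"])/p["fy"],np.ones(len(uv))]@p["R"]
    c=-p["R"].T@p["t"]
    return c+d*((z-c[2])/d[:,2])[:,None]
def proj(p,X):
    c=np.atleast_2d(X)@p["R"].T+p["t"]
    return np.c_[c[:,0]/c[:,2]*p["fx"]+p["cx"],c[:,1]/c[:,2]*p["fy"]+p["cy"]]
def rect(p,m,z):
    v,u=np.nonzero(m); X=ray(p,np.c_[u,v],z)
    (c,s,a)=cv2.minAreaRect((X[:,:2]*1000).astype(np.float32))
    return np.round(c,1),np.round(s,1),round(a,1),len(u)
E
python3 - <<'E'
from h import *
im=cv2.imread("pics/top0.png");p=r.camera_params("top")
hsv=cv2.cvtColor(im,cv2.COLOR_BGR2HSV)
roi=np.zeros(im.shape[:2],np.uint8);roi[195:270,185:318]=255
def big(m):
    m=cv2.bitwise_and(m,roi);n,l,s,_=cv2.connectedComponentsWithStats(m)
    return l==1+np.argmax(s[1:,4])
teal=big(cv2.inRange(hsv,(80,110,90),(100,255,255)))
yel=big(cv2.inRange(hsv,(24,120,100),(34,255,255)))
for n,m in(("teal",teal),("yel",yel)): print(n,rect(p,m,.003))
for uv in [(251,233),(224,205),(266,196),(192,241),(309,221)]: print(uv,hsv[uv[1],uv[0]],ray(p,uv,0.0).round(3))
c=im[185:270,180:320];cv2.imwrite("pics/topc.png",cv2.resize(c,None,fx=5.6,fy=5.6,interpolation=cv2.INTER_CUBIC))
E
```

```text
teal (array([465.5,  55.6]), array([101.3, 163.6]), 9.9, 289)
yel (array([ 506.5, -133.3]), array([ 86.1, 131. ]), 9.9, 158)
(251, 233) [ 14 138 164] [[ 0.479 -0.031  0.   ]]
(224, 205) [75 79 84] [[0.563 0.05  0.   ]]
(266, 196) [ 14 157 143] [[ 0.59  -0.077  0.   ]]
(192, 241) [ 16 135 163] [[0.456 0.146 0.   ]]
(309, 221) [ 16 142 162] [[ 0.514 -0.206  0.   ]]
```

View pics/topc.png

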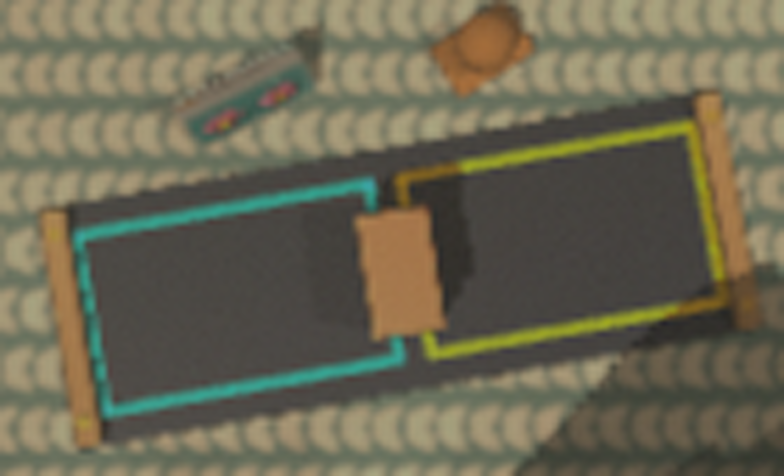

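The crop shows the carton's top face at crop corners (357,217), (428,207), (443,328) and (374,338), centred near (400,273). The card at (250,100) and the stamp at (483,50) are well off the board. The teal outline measures 101 x 164 mm, as it should. Next I'll measure the carton top and work out the approach.

```bash
cat >> h.py <<'E'
from scipy.spatial.transform import Rotation as Ro
a=np.radians(9.9); ex=np.array([np.cos(a),np.sin(a)]); ey=np.array([-np.sin(a),np.cos(a)])
B=np.array([.4655,.0556])-.088*ey
def board(X): X=np.atleast_2d(X)[:,:2]-B; return np.c_[X@ex,X@ey]*1000
def togo(bx,by,ztip,yaw=-80.1):   # board mm -> tool shift, rotvec
    s=r.get_state(); R0=Ro.from_euler("xyz",s["eef_rot"],degrees=True)
    t=np.r_[B+ex*bx/1000+ey*by/1000,ztip+r.tips_ahead]
    R1=Ro.from_euler("xyz",[180,0,yaw],degrees=True)
    return R0.inv().apply(t-s["tcp_pos"]).round(4),(R0.inv()*R1).as_rotvec(degrees=True).round(2)
E
python3 - <<'E'
from h import *
im=cv2.imread("pics/top0.png");p=r.camera_params("top")
hsv=cv2.cvtColor(im,cv2.COLOR_BGR2HSV)
roi=np.zeros(im.shape[:2],np.uint8);roi[218:250,240:262]=255
m=cv2.inRange(hsv,(8,90,110),(20,255,255))&roi
c=rect(p,m,.113);print("carton",c,board(np.array(c[0])/1000))
q=180+np.array([357,428,443,374])/5.6,185+np.array([217,207,328,338])/5.6
X=ray(p,np.c_[q],.113);print("by eye",board(X).round(1),board(X.mean(0)).round(1))
f=lambda u,v,z:board(ray(p,(180+u/5.6,185+v/5.6),z)).round(0)
print("B",B,"bars",f(88,440,.018),f(45,212,.018),f(735,210,.018))
print("card top ends",f(180,105,.08),f(305,50,.08),f(200,140,0),f(318,90,0),"stamp",f(465,92,.01),f(530,50,.01))
print(r.tips_ahead,togo(0,-70,.16))
E
```

```text
carton (array([484. , -32.2]), array([67.3, 36. ]), 9.2, 303) [[ 3.12914753 -1.67328719]]
by eye [[ 27.9  13.1]
 [ 26.6 -21.6]
 [-31.9 -18.5]
 [-30.7  15.1]] [[-2. -3.]]
B [ 0.48062976 -0.03108962] bars [[-61. 175.]] [[ 61. 178.]] [[  -2. -181.]]
card top ends [[99. 92.]] [[116.  25.]] [[85. 93.]] [[100.  26.]] stamp [[ 85. -52.]] [[101. -91.]]
0.1781 (array([-0.4309,  0.4158,  0.0663]), array([ 8.000e-02,  5.000e-02, -8.038e+01]))
```

```bash
python3 -m pendant '[[[-0.43,0.41,0,0,0,-80.4,-0.6],[-0.43,0.41,0,0,0,-80.4,-0.6],[-0.43,0.41,0,0,0,-80.4,-0.6],[-0.43,0.41,0,0,0,-80.4,-0.6],[-0.43,0.41,0,0,0,-80.4,-0.6]]]'; python3 -c "
from h import *
print(togo(-2,-70,.16))"
```

```text
time_s: 0.6
tcp_pos: [0.3388, -0.4113, 0.4044]
eef_rot: [180.0, 0.0, -117.2]
contact_force: [1.5, -0.7, 1.1]
gripper_width: 0.053
gripper_force: 0.0
(array([-0.3459,  0.0068,  0.0663]), array([ 2.000e-02,  1.000e-02, -3.707e+01]))
```

```bash
python3 -m pendant '[[[-0.34,0.007,0.06,0,0,-37.1,-0.6],[-0.34,0.007,0.06,0,0,-37.1,-0.6],[-0.34,0.007,0.06,0,0,-37.1,-0.6],[-0.34,0.007,0.06,0,0,-37.1,-0.6],[-0.34,0.007,0.06,0,0,-37.1,-0.6]]]'; python3 -c "
from h import *
print(togo(-2,-70,.16))"
```

```text
time_s: 1.1
tcp_pos: [0.4479, -0.1905, 0.361]
eef_rot: [-180.0, 0.0, -80.1]
contact_force: [1.8, -0.5, 0.5]
gripper_width: 0.0189
gripper_force: 0.0
(array([-0.0813, -0.0577,  0.0229]), array([-0.02,  0.  ,  0.02]))
```

```bash
python3 -m pendant '[[[-0.04,-0.029,0.02,0,0,0,-0.6],[-0.08,-0.058,0.023,0,0,0,-0.6],[-0.08,-0.058,0.023,0,0,0,-0.6],[-0.08,-0.058,0.023,0,0,0,-0.6]]]'; python3 - <<'E'
from h import *
print(togo(-2,-60,.088)); s=r.get_state(); print(board(s["tcp_pos"]))
pw=r.camera_params("wrist");w=r.capture("wrist")
t=r.capture("top")[180:280,170:330]
cv2.imwrite("pics/w1.png",np.hstack([w,cv2.resize(t,(512,320))[:, :288] if 0 else cv2.copyMakeBorder(cv2.resize(t[:, :],(288,180)),0,204,0,0,cv2.BORDER_CONSTANT)])[:,:,::-1])
E
```

```text
time_s: 1.5
tcp_pos: [0.4918, -0.1026, 0.3377]
eef_rot: [179.9, 0.0, -80.2]
contact_force: [-0.0, -0.8, 0.9]
gripper_width: 0.0173
gripper_force: 0.0
(array([-0.0124,  0.0007,  0.0716]), array([ 0.07,  0.  , -0.14]))
[[ -1.28184298 -72.37815546]]
```

View pics/w1.png

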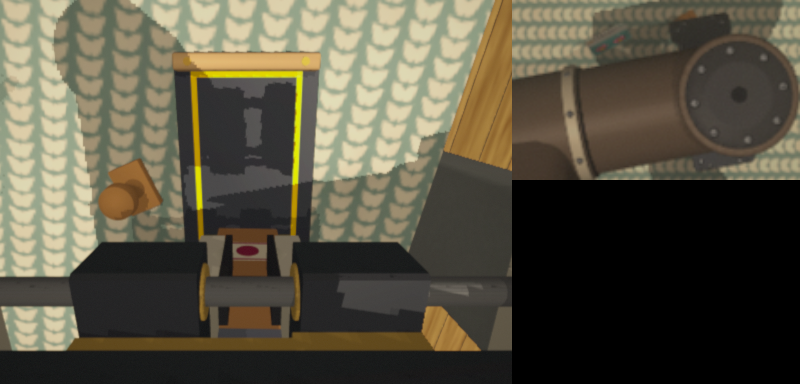

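The wrist view shows the yellow bar at (247,60), the fingers at (215,290) and (285,290), and brown carton colour between them. I'll project the expected geometry to check this.

```bash
python3 - <<'E'
from h import *
p=r.camera_params("wrist"); c=-p["R"].T@p["t"]
print("cam",board(c),c[2],"fwd",p["R"][2],p["fx"])
W=lambda x,y,z:np.r_[B+ex*x/1000+ey*y/1000,z]
for n,q in dict(c1=(-30,-20,.113),c2=(30,-20,.113),c3=(-30,15,.113),c4=(30,15,.113),b1=(-30,-20,.003),b2=(30,-20,.003),tip=(-1,-72,.16),grasp=(-1,-72,.18),tipL=(-30,-72,.16),tipR=(30,-72,.16),ybar=(0,-177,.018),y1=(50,-170,.003)).items(): print(n,proj(p,W(*q)).round(0))
E
```

```text
cam [[  -3.33608972 -151.99591598]] 0.3188119506588351 fwd [-0.05071111  0.28681291 -0.95664348] 330.5084751477966
c1 [[287. 288.]]
c2 [[203. 289.]]
c3 [[286. 329.]]
c4 [[205. 330.]]
b1 [[275. 228.]]
b2 [[217. 229.]]
tip [[245. 252.]]
grasp [[245. 272.]]
tipL [[300. 252.]]
tipR [[186. 253.]]
ybar [[244.  64.]]
y1 [[189.  74.]]
```

Projections match: the carton's back edge is predicted at cols 217–275, row 228, and seen at 220–278. Now I'll lower the fingers and creep to contact.

```bash
python3 -m pendant '[[[0,0.001,0.035,0,0,0,-0.6],[0,0.001,0.071,0,0,0,-0.6],[-0.015,0.001,0.071,0,0,0,-0.6],[-0.025,0.001,0.071,0,0,0,-0.6],[-0.03,0.001,0.071,0,0,0,-0.6]]]'; python3 -m pendant '[[[-0.006,0,0,0,0,0,-0.6],[-0.012,0,0,0,0,0,-0.6],[-0.018,0,0,0,0,0,-0.6],[-0.024,0,0,0,0,0,-0.6],[-0.03,0,0,0,0,0,-0.6]]]'; python3 - <<'E'
from h import *
s=r.get_state(); print(board(s["tcp_pos"]),s["tcp_pos"][2]-r.tips_ahead)
cv2.imwrite("pics/w2.png",np.hstack([r.capture("wrist")[150:],r.capture("scene")[150:,150:300]])[:,:,::-1])
E
```

```text
time_s: 2.1
tcp_pos: [0.4854, -0.0747, 0.2679]
eef_rot: [-179.9, -0.0, -80.4]
contact_force: [-0.2, 0.4, 0.6]
gripper_width: 0.0173
gripper_force: 0.0
time_s: 2.6
tcp_pos: [0.4804, -0.0444, 0.2674]
eef_rot: [-180.0, 0.0, -80.4]
contact_force: [0.1, -0.0, -0.4]
gripper_width: 0.0173
gripper_force: 0.1
[[ -2.49818086 -13.04738264]] 0.08928518265202115
```

View pics/w2.png

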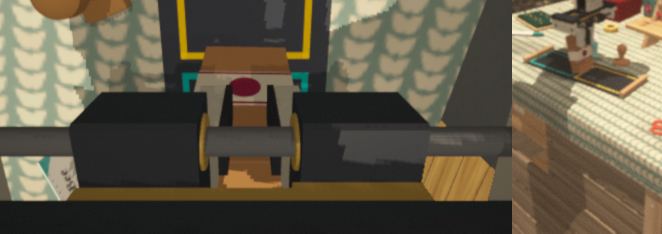

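The carton is now leaning against the fingers, with its seal at (245,237 full-frame) and its base in the middle. I'll keep pushing.

```bash
python3 -m pendant '[[[-0.005,0,0,0,0,0,-0.6],[-0.010,0,0,0,0,0,-0.6],[-0.015,0,0,0,0,0,-0.6],[-0.02,0,0,0,0,0,-0.6],[-0.025,0,0,0,0,0,-0.6]]]'; python3 -m pendant '[[[-0.004,0,0,0,0,0,-0.6],[-0.004,0,0,0,0,0,-0.6],[-0.004,0,0,0,0,0,-0.6],[-0.004,0,0,0,0,0,-0.6],[-0.004,0,0,0,0,0,-0.6]]]'; python3 - <<'E'
from h import *
s=r.get_state(); print(board(s["tcp_pos"]),s["tcp_pos"][2]-r.tips_ahead)
cv2.imwrite("pics/w3.png",np.hstack([r.capture("wrist")[150:],r.capture("scene")[150:,150:300]])[:,:,::-1])
E
```

```text
time_s: 3.2
tcp_pos: [0.4762, -0.0198, 0.2672]
eef_rot: [-180.0, 0.0, -80.4]
contact_force: [-0.7, -0.2, 0.5]
gripper_width: 0.0175
gripper_force: 0.0
time_s: 3.7
tcp_pos: [0.4756, -0.0164, 0.2672]
eef_rot: [180.0, 0.0, -80.4]
contact_force: [0.5, 0.7, 0.3]
gripper_width: 0.0177
gripper_force: 0.0
[[-2.38648835 15.30883992]] 0.08911477116621105
```

View pics/w3.png

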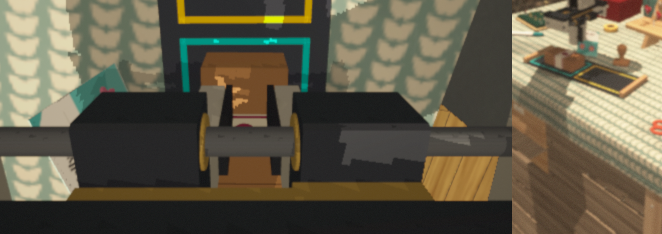

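The carton has fallen flat onto the teal half, its end face at cols 200–288 and rows 202–235. I'll back off and measure how it lies.

```bash
python3 -m pendant '[[[0.02,0,0,0,0,0,-0.6],[0.038,0,0,0,0,0,-0.6],[0.038,0,0,0,0,0,-0.6]]]'; python3 - <<'E'
from h import *
s=r.get_state(); print(board(s["tcp_pos"]),s["tcp_pos"][2]-r.tips_ahead)
p=r.camera_params("wrist");im=r.capture("wrist")[:,:,::-1]
cv2.imwrite("pics/w4.png",im[150:320])
hsv=cv2.cvtColor(im,cv2.COLOR_BGR2HSV)
m=cv2.inRange(hsv,(5,100,40),(18,255,255)); m[:150]=0; m[:,:180]=0;m[:,310:]=0
n,l,st,_=cv2.connectedComponentsWithStats(m);print(st[1:][st[1:,4]>100])
f=lambda u,v,z:board(ray(p,(u,v),z))[0].round(1)
mm=l==1+np.argmax(st[1:,4])
for u in range(195,300,8):
    v=np.nonzero(mm[:,u])[0]
    if len(v):print(u,v[0],f(u,v[0],.003),v[-1])
np.save("p4.npy",p,allow_pickle=True)
E
```

```text
time_s: 4.1
tcp_pos: [0.4821, -0.055, 0.2671]
eef_rot: [180.0, -0.0, -80.5]
contact_force: [0.2, 0.9, -0.1]
gripper_width: 0.0175
gripper_force: 0.0
[[ -2.66852757 -23.75692209]] 0.08900842871936157
[[ 232  248   36   29 1019]
 [ 229  306   42    7  227]]
235 248 [ 8.1 17.5] 276
243 248 [ 1.6 17.6] 276
251 248 [-5.  17.6] 276
259 248 [-11.5  17.7] 276
267 271 [-18.2  38.7] 275
```

View pics/w4.png

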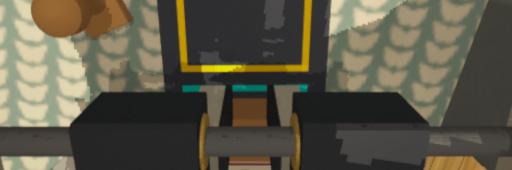

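The carton end is at by≈17.5, so it needs about 42 mm of push. I'll lower to tip z≈0.024, which keeps the gripper body above the card, then push.

```bash
python3 -m pendant '[[[0,-0.002,0.035,0,0,-0.4,-0.6],[0,-0.002,0.065,0,0,-0.4,-0.6],[0,-0.002,0.065,0,0,-0.4,-0.6],[-0.01,-0.002,0.065,0,0,-0.4,-0.6],[-0.02,-0.002,0.065,0,0,-0.4,-0.6]]]' && python3 -m pendant '[[[-0.005,0,0,0,0,0,-0.6],[-0.01,0,0,0,0,0,-0.6],[-0.015,0,0,0,0,0,-0.6],[-0.02,0,0,0,0,0,-0.6],[-0.025,0,0,0,0,0,-0.6]]]' && python3 -c "
from h import *
s=r.get_state(); print(board(s['tcp_pos']),s['tcp_pos'][2]-r.tips_ahead)"
```

```text
time_s: 4.65
tcp_pos: [0.4811, -0.0328, 0.2035]
eef_rot: [-179.9, 0.0, -80.0]
contact_force: [0.1, 0.3, 0.4]
gripper_width: 0.0178
gripper_force: 0.0
time_s: 5.15
tcp_pos: [0.4762, -0.0087, 0.2024]
eef_rot: [-180.0, 0.0, -80.0]
contact_force: [-0.1, -1.3, 0.8]
gripper_width: 0.018
gripper_force: 0.6
[[-0.48052141 22.7969393 ]] 0.024327204890962295
```

```bash
python3 -m pendant '[[[-0.005,0,0,0,0,0,-0.6],[-0.01,0,0,0,0,0,-0.6],[-0.014,0,0,0,0,0,-0.6],[-0.018,0,0,0,0,0,-0.6],[-0.021,0,0,0,0,0,-0.6]]]' && python3 - <<'E'
from h import *
s=r.get_state(); print(board(s['tcp_pos']))
t=r.capture("top")[:,:,::-1];cv2.imwrite("pics/t5.png",cv2.resize(t[185:270,180:320],None,fx=5.6,fy=5.6,interpolation=cv2.INTER_CUBIC))
E
```

```text
time_s: 5.65
tcp_pos: [0.4726, 0.0119, 0.2022]
eef_rot: [180.0, -0.0, -80.0]
contact_force: [0.4, -0.5, -0.3]
gripper_width: 0.0176
gripper_force: 0.5
[[-0.54872565 43.77480762]]
```

View pics/t5.png

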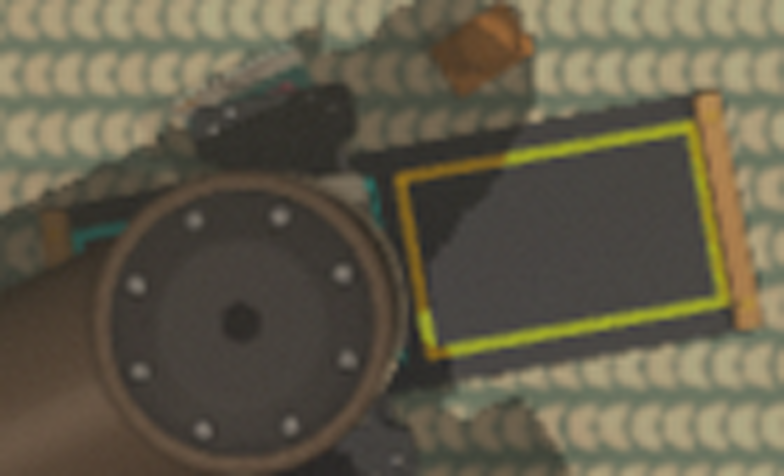

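The arm hides the carton here, but the card at (250,85) looks unmoved. I'll creep to the bar and watch the force.

```bash
python3 -m pendant '[[[-0.002,0,0,0,0,0,-0.6],[-0.004,0,0,0,0,0,-0.6]]]' && python3 -m pendant '[[[-0.001,0,0,0,0,0,-0.6],[-0.002,0,0,0,0,0,-0.6]]]'
```

```text
time_s: 5.9
tcp_pos: [0.4719, 0.0156, 0.2022]
eef_rot: [180.0, -0.0, -80.0]
contact_force: [-0.3, -3.1, 0.7]
gripper_width: 0.0176
gripper_force: 2.6
time_s: 6.1
tcp_pos: [0.4715, 0.0163, 0.2024]
eef_rot: [179.9, -0.1, -80.0]
contact_force: [6.8, -20.6, 3.9]
gripper_width: 0.0173
gripper_force: 10.4
```

The force rose to 21 N with the fingers at by≈48, so the carton is against the bar. I'll back off, rise and check.

```bash
python3 -m pendant '[[[0.005,0,0,0,0,0,-0.6],[0.03,0,0,0,0,0,-0.6],[0.055,0,-0.03,0,0,0,-0.6],[0.08,0,-0.08,0,0,0,-0.6],[0.12,0,-0.12,0,0,0,-0.6]]]' && python3 -m pendant '[[[0.05,0,-0.02,0,0,0,-0.6],[0.1,0,-0.02,0,0,0,-0.6],[0.15,0,-0.02,0,0,0,-0.6],[0.2,0,-0.02,0,0,0,-0.6],[0.2,0,-0.02,0,0,0,-0.6]]]' && python3 - <<'E'
from h import *
p=r.camera_params("top");t=np.ascontiguousarray(r.capture("top")[:,:,::-1]);cv2.imwrite("pics/t6.png",cv2.resize(t[185:270,180:320],None,fx=5.6,fy=5.6,interpolation=cv2.INTER_CUBIC))
E
```

```text
time_s: 6.6
tcp_pos: [0.491, -0.0929, 0.3153]
eef_rot: [-180.0, 0.0, -79.9]
contact_force: [1.4, 0.3, -0.2]
gripper_width: 0.0179
gripper_force: 0.0
time_s: 7.1
tcp_pos: [0.5259, -0.294, 0.3326]
eef_rot: [180.0, -0.0, -80.3]
contact_force: [-1.3, 0.7, 0.3]
gripper_width: 0.0174
gripper_force: 0.0
```

View pics/t6.png

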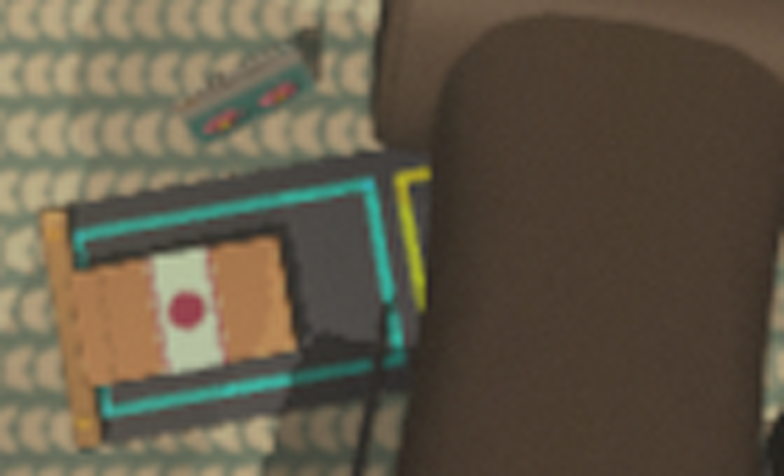

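The carton lies inside the teal outline, touching the bar, with its free end from (280,237) to (298,350); the card is unmoved. I'll check that end numerically.

```bash
python3 - <<'E'
from h import *
p=r.camera_params("top");im=cv2.imread("pics/t6.png")
f=lambda u,v,z:board(ray(p,(179.59+u/5.6,184.59+v/5.6),z))[0].round(1)
print(f(280,237,.038),f(298,350,.038),f(75,268,.038),f(92,386,.038))
E
```

```text
[27.1 57.6] [-31.9  58.4] [ 30.  165.2] [-31.3 166.4]
```

The skew is about 0.8 mm over 59 mm, within measuring error. I'll take one close look from the wrist camera at the bar joint.

```bash
python3 -m pendant '[[[-0.41,0,0,0,0,0,-0.6],[-0.41,0,0,0,0,0,-0.6],[-0.41,0,0,0,0,0,-0.6],[-0.41,0,0,0,0,0,-0.6],[-0.41,0,0,0,0,0,-0.6]]]' && python3 -m pendant '[[[-0.17,0,0,0,0,0,-0.6],[-0.17,0,0,0,0,0,-0.6],[-0.17,0,0,0,0,0,-0.6],[-0.17,0,0,0,0,0,-0.6],[-0.17,0,0,0,0,0,-0.6]]]' && python3 - <<'E'
from h import *
p=r.camera_params("wrist");t=np.ascontiguousarray(r.capture("wrist")[:,:,::-1])
print(board(r.get_state()["tcp_pos"]))
for X in [(30,170,.018),(-30,170,.018),(60,170,.018),(-60,170,.018),(30,60,.038),(-30,60,.038)]: print(X,proj(p,np.r_[B+ex*X[0]/1000+ey*X[1]/1000,X[2]]).round(0))
cv2.imwrite("pics/w7.png",cv2.resize(t[:260,120:380],None,fx=2.3,fy=2.3,interpolation=cv2.INTER_CUBIC))
E
```

```text
time_s: 7.65
tcp_pos: [0.481, -0.0408, 0.3334]
eef_rot: [-180.0, 0.0, -80.0]
contact_force: [1.5, 0.4, 0.2]
gripper_width: 0.0177
gripper_force: 0.0
time_s: 8.15
tcp_pos: [0.4516, 0.1273, 0.3335]
eef_rot: [-180.0, 0.1, -79.7]
contact_force: [-0.3, 0.5, -0.6]
gripper_width: 0.0178
gripper_force: 0.0
[[ -1.41888548 159.64996591]]
(30, 170, 0.018) [[215. 192.]]
(-30, 170, 0.018) [[279. 192.]]
(60, 170, 0.018) [[182. 191.]]
(-60, 170, 0.018) [[311. 192.]]
(30, 60, 0.038) [[209.  63.]]
(-30, 60, 0.038) [[286.  64.]]
```

View pics/w7.png

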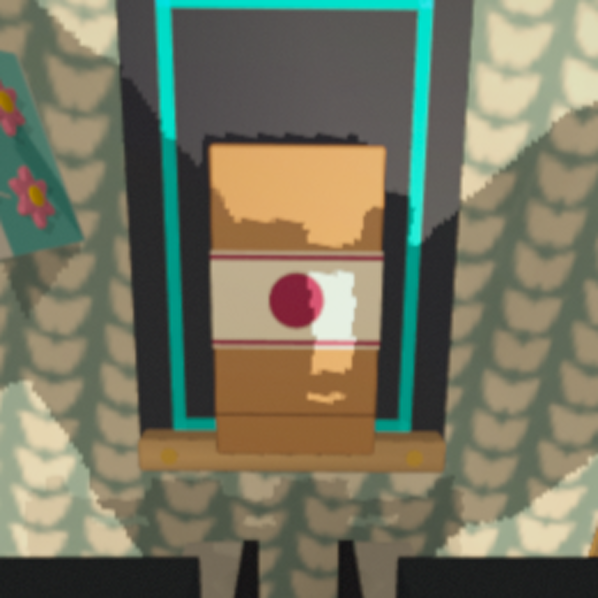

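The wrist view shows the carton square in the teal outline. Its free end is at row 63, where by=60 predicts 63–64, so it is flush with the bar, and the card is undisturbed. I'm handing the job in.

```bash
python3 -c "
from plant import r
print(r.close_job())"
```

```text
the job is handed in; nothing more can be done
None
```

The carton was tipped flat inside the teal outline and pushed square and flush against the teal-end stop bar, and the job was handed in at about 8 s of arm time; none of the arm's moves touched the other items.

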